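# Clamp cartridge columns between centres and torque the lock nut

## Robot

A 6-joint arm with a two-finger parallel gripper is mounted at the origin on a cart in front of the work surface, level with it; the furniture and walls round the work are solid. World frame = base frame: x ahead of the robot, y to its left, z up, the work surface at z = 0. Lengths are in mm, angles in rad, forces in N, time in s.
With the tool pointing down it reaches from about 300 to 775 mm from the base axis. Payload 14.6 kg.
Tool frame: the origin (TCP) lies on the centre line of the jaws, within the pads' length; the fingertips stand 19 mm ahead of it and the grasp point (between the pads) is the TCP (bot.tip_reach is the distance from the TCP to the fingertips, in mm); z points along the fingers, y is the line along which they close (so a half turn about z gives the same grasp; the last joint's range is limited). The gripper opens to 85 mm and grips with 20 to 120 N. Pads are 22 mm wide; open, the fingers measure 114 mm over their backs; the gripper's body (76 mm by 85 mm) begins 54 mm behind the grasp point. The pads swing forward as they close: fully open they stand 13 mm farther back than shut.
Start: joints at [-0.067, 0.3, 1.521, -0, 1.321, -0.067], TCP at [549.991, -0.002, 250.281] pointing down, gripper open.
Joint ranges: [-3.03, 3.03], [-0.79, 2.21], [0.23, 2.52], [-1.04, 4.18], [0, 3.07], [-2.55, 2.55]. Speed limits (rad/s): [2.22, 2.22, 2.57, 3.14, 3.14, 3.14].

## Interface

Orientations are given as a unit quaternion [w, x, y, z].
In Python, from rig import bot gives the robot as it stands. Calls block until the motion is done:
- bot.move_to(position, orientation): joint-space move of the TCP to a pose.
- bot.servo_line(position, attitude=None, speed=150, until_force=None): straight line of the TCP; attitude=None keeps the orientation; speed is the mean speed in mm/s. With until_force (N) it stops when the force on the tool has changed by that much, and returns True; else False.
- bot.move_joints(angles): joint-space move.
- bot.move_gripper(opening, grip_force=None): finger opening in mm; grip_force is the grip in N (None keeps the last); returns when the fingers have stopped.
- bot.dwell(seconds).
- bot.ik(position, orientation): joint angles nearest the present ones, or None.
- bot.read_state(): the state.
- bot.read_camera(name): name is "scene" or "side" or "wrist"; returns a dict with "image" (400x640x3 uint8, blue, green, red), "depth" (400x640 float32, mm along the optical axis (not along the pixel's ray), 0 where there is no reading), "fovy" (degrees; the focal length in pixels is half the picture's height over the tangent of half this angle, whatever the lens; pixels are square), "cx", "cy" (the principal point, pixels), "eye" and "attitude" of the camera in the world; the wrist camera has in their place "mount" (4x4, takes a point from camera to tool coordinates, whose origin is the TCP and whose axes are the flange's). Camera axes: x right, y down, z forward; pixel columns grow to the right and rows downward; lengths in mm; the calibration is good to about 2 mm. A picture is of the moment at which its call begins: read the wrist's pose just before it.
A pose or a line that the arm cannot do raises bot.MotionError and nothing moves.
- bot.finish_job(): hands the job in; it is judged then, once.
The state is a dict: "clock": time; "joint_positions": joint angles; "qvel": joint speeds; "effort": joint torques, N m; "ee_pos": TCP position; "tool_rot": TCP orientation; "ft_force": force on the tool from outside, world axes, zero at the start; "moment": the same for the moment, N m; "grip_width": finger opening in mm; "grip_force": force on a finger pad.
Only numpy, scipy, OpenCV 4.12 (cv2) and the standard library are available. Lean on these libraries where they do the work, as an engineer would, in place of code of your own. Each camera call takes 0.05 s, during which the arm holds its last target. There are 200 camera calls.

## Task

First swing the click wrench of the clamp bench counter-clockwise, nearly to its stop, to slacken the lock nut, then draw the tailstock fully back, take every steel cartridge column out of the tray and lay each in a lane of its own (any lane), along the lane with both end nuts down in the cradle troughs. Slide the tailstock fully home so that all columns are held between the centres, then swing the wrench clockwise until the nut is seated and the wrench clicks, that is, its handle visibly bends at its joint; do not force it far past the click, and let go so that it springs back straight. Leave the small beaker and the notebook beside the work where they are, and if a column gets out of place, put it right.

Things in the scene. Friction and masses are not known exactly. Their poses are not given: they have to be found in the camera images.
- cartridge_a: bare steel cartridge column, 100 mm long, 0.11 kg: round tube of 14 mm diameter, 60 mm of it free between two hexagonal end nuts (each 20 mm long, 20 mm across flats, 23 across corners). All are alike; some may be absent. Origin in the middle of the tube on its axis, 10 mm above the support when lying on a nut flat; local x along the tube; roll about x may be anything
- cartridge_b: bare steel cartridge column, 100 mm long, 0.11 kg: round tube of 14 mm diameter, 60 mm of it free between two hexagonal end nuts (each 20 mm long, 20 mm across flats, 23 across corners). All are alike; some may be absent. Origin in the middle of the tube on its axis, 10 mm above the support when lying on a nut flat; local x along the tube; roll about x may be anything
- cartridge_c: bare steel cartridge column, 100 mm long, 0.11 kg: round tube of 14 mm diameter, 60 mm of it free between two hexagonal end nuts (each 20 mm long, 20 mm across flats, 23 across corners). All are alike; some may be absent. Origin in the middle of the tube on its axis, 10 mm above the support when lying on a nut flat; local x along the tube; roll about x may be anything
- cartridge_d: bare steel cartridge column, 100 mm long, 0.11 kg: round tube of 14 mm diameter, 60 mm of it free between two hexagonal end nuts (each 20 mm long, 20 mm across flats, 23 across corners). All are alike; some may be absent. Origin in the middle of the tube on its axis, 10 mm above the support when lying on a nut flat; local x along the tube; roll about x may be anything
- tray: shallow grey fixed tray, 170 x 270 mm, 2 x 2 open compartments: floor 3 mm thick, outer walls and ribs 8 mm high (5 mm above the floor); the cartridge columns lie about along its long side, one to a compartment. Origin at the centre of its underside, local x across, y along the long side
- bench: fixed clamp bench for up to four cartridge columns in four parallel lanes 46 mm apart, lane_1 leftmost. Origin on the worktop below the middle of its cradles; local x points from the sliding tailstock (robot's side) to the fixed head block, y to the left. Base plate 215 mm wide, x = -149 to 86 mm, 12 mm thick
- cradle_mid (a point): middle of the cradles, at floor height, z = 45 mm; axes as the bench. Two cradle beams across all lanes carry the nuts: x = -58 to -22 mm and 22 to 48 mm; the 44 mm between is open down to 12 mm above the worktop, for fingers. Per lane a trough: flat floor 15 mm wide, sides leaning out 60 deg from level, 38 mm wide at z = 65 mm; between lanes its edges are flat
- head_face (a point): middle of the plane of the four fixed rubber-faced centres (14 mm diameter, one per lane), 50 mm from cradle_mid along the bench's x and 55 mm above the worktop. The head block behind them spans bench x = 62 to 86 mm, 205 mm wide, top at z = 74 mm
- lane_1 (a point): where the origin of a cartridge column in lane 1 lies once clamped home: on the lane's centre line, 55 mm above the worktop (10 mm above the cradle floor); local x along the lane toward the head block. With the tailstock back there is room to lay a column in with its middle 0 to 35 mm short of this point; 10 to 15 mm short leaves clearance at both ends
- lane_2 (a point): where the origin of a cartridge column in lane 2 lies once clamped home: on the lane's centre line, 55 mm above the worktop (10 mm above the cradle floor); local x along the lane toward the head block. With the tailstock back there is room to lay a column in with its middle 0 to 35 mm short of this point; 10 to 15 mm short leaves clearance at both ends
- lane_3 (a point): where the origin of a cartridge column in lane 3 lies once clamped home: on the lane's centre line, 55 mm above the worktop (10 mm above the cradle floor); local x along the lane toward the head block. With the tailstock back there is room to lay a column in with its middle 0 to 35 mm short of this point; 10 to 15 mm short leaves clearance at both ends
- lane_4 (a point): where the origin of a cartridge column in lane 4 lies once clamped home: on the lane's centre line, 55 mm above the worktop (10 mm above the cradle floor); local x along the lane toward the head block. With the tailstock back there is room to lay a column in with its middle 0 to 35 mm short of this point; 10 to 15 mm short leaves clearance at both ends
- tailstock (a joint): travel of the sliding tailstock in m: 0 = drawn fully back toward the robot's side, 0.040 = fully home (its four rubber-faced centres then stand 100.5 mm from the head centres). It stays where it is left; sliding takes about 3 N, up to 3 N more when it pushes columns along their troughs to the head
- tail_grip (a point): centre of the tailstock's black grip block: 22 mm along the bench's x, 50 mm along y, 30 mm high, its centre 105 mm above the worktop, on a short post on top of the tailstock (block 30 mm thick, 205 mm wide, top at z = 74 mm). Grip it from above across its 22 mm; it moves with the tailstock along the bench's x; axes as the bench. At tailstock 0 it is 117.5 mm behind cradle_mid
- lock_nut (a joint): angle of the lock nut in rad, growing clockwise seen from above (tightening); it turns with light friction (0.22 N m) from 0 to its seat at 1.2, where it stops hard, and can be turned back. The click wrench stays on it and turns with it; at 0 the wrench points 0.6 rad clockwise from the bench's x axis
- click_joint (a joint): bend of the click wrench's breakaway joint in rad: 0 = straight. A preloaded spring keeps it straight until the handle is pushed clockwise with 1.2 N m about click_pivot (some 11 N at wrench_grip), which only the seated nut resists; then it clicks: the handle gives and bends clockwise at hardly more force. It springs back straight when let go. Limit 0.7
- nut_axis (a point): on the vertical axis of the lock nut, beside the bench on its right, 67 mm above the worktop; axes as the bench. The nut's steel head reaches 31 mm out toward the wrench and up to 78 mm above the worktop
- click_pivot (a point): vertical axis of the wrench's breakaway joint, 30 mm out from the nut axis, at the height of the handle's centre line (66 mm above the worktop)
- wrench_grip (a point): middle of the wrench's black round grip (18 mm diameter, 80 mm long), 106 mm from click_pivot and, when straight, 136 mm from the nut axis; centre line 66 mm above the worktop; local x points outward along the handle. Inward of the grip is a 12 mm shaft. Free space under the grip and, on both sides, room for fingers
- beaker_50: bystander: small glass beaker, 50 mm wide, 58 mm high, origin under its centre
- log_book: bystander: black notebook, 148 x 110 x 16 mm, lying flat

How it is judged (in metres and radians):
On the way, in this order (a step that is already met when the one before it is completed fails the run):
1. the lock nut is slackened, nearly all the way (value of joint lock_nut below 0.35 rad), for 0.2 s.
2. the tailstock is drawn fully back (value of joint tailstock below 0.004 m), for 0.2 s.
3. every column lies in a lane of the cradles, released (((x of cartridge_a in the frame of lane_1 between -0.045 and 0.012 m and y of cartridge_a in the frame of lane_1 between -0.007 and 0.007 m and z of cartridge_a in the frame of lane_1 between -0.006 and 0.006 m and angle between the x axis of cartridge_a and the x axis of lane_1, either way round below 0.15 rad) or (x of cartridge_a in the frame of lane_2 between -0.045 and 0.012 m and y of cartridge_a in the frame of lane_2 between -0.007 and 0.007 m and z of cartridge_a in the frame of lane_2 between -0.006 and 0.006 m and angle between the x axis of cartridge_a and the x axis of lane_2, either way round below 0.15 rad) or (x of cartridge_a in the frame of lane_3 between -0.045 and 0.012 m and y of cartridge_a in the frame of lane_3 between -0.007 and 0.007 m and z of cartridge_a in the frame of lane_3 between -0.006 and 0.006 m and angle between the x axis of cartridge_a and the x axis of lane_3, either way round below 0.15 rad) or (x of cartridge_a in the frame of lane_4 between -0.045 and 0.012 m and y of cartridge_a in the frame of lane_4 between -0.007 and 0.007 m and z of cartridge_a in the frame of lane_4 between -0.006 and 0.006 m and angle between the x axis of cartridge_a and the x axis of lane_4, either way round below 0.15 rad)) and ((x of cartridge_b in the frame of lane_1 between -0.045 and 0.012 m and y of cartridge_b in the frame of lane_1 between -0.007 and 0.007 m and z of cartridge_b in the frame of lane_1 between -0.006 and 0.006 m and angle between the x axis of cartridge_b and the x axis of lane_1, either way round below 0.15 rad) or (x of cartridge_b in the frame of lane_2 between -0.045 and 0.012 m and y of cartridge_b in the frame of lane_2 between -0.007 and 0.007 m and z of cartridge_b in the frame of lane_2 between -0.006 and 0.006 m and angle between the x axis of cartridge_b and the x axis of lane_2, either way round below 0.15 rad) or (x of cartridge_b in the frame of lane_3 between -0.045 and 0.012 m and y of cartridge_b in the frame of lane_3 between -0.007 and 0.007 m and z of cartridge_b in the frame of lane_3 between -0.006 and 0.006 m and angle between the x axis of cartridge_b and the x axis of lane_3, either way round below 0.15 rad) or (x of cartridge_b in the frame of lane_4 between -0.045 and 0.012 m and y of cartridge_b in the frame of lane_4 between -0.007 and 0.007 m and z of cartridge_b in the frame of lane_4 between -0.006 and 0.006 m and angle between the x axis of cartridge_b and the x axis of lane_4, either way round below 0.15 rad)) and ((x of cartridge_c in the frame of lane_1 between -0.045 and 0.012 m and y of cartridge_c in the frame of lane_1 between -0.007 and 0.007 m and z of cartridge_c in the frame of lane_1 between -0.006 and 0.006 m and angle between the x axis of cartridge_c and the x axis of lane_1, either way round below 0.15 rad) or (x of cartridge_c in the frame of lane_2 between -0.045 and 0.012 m and y of cartridge_c in the frame of lane_2 between -0.007 and 0.007 m and z of cartridge_c in the frame of lane_2 between -0.006 and 0.006 m and angle between the x axis of cartridge_c and the x axis of lane_2, either way round below 0.15 rad) or (x of cartridge_c in the frame of lane_3 between -0.045 and 0.012 m and y of cartridge_c in the frame of lane_3 between -0.007 and 0.007 m and z of cartridge_c in the frame of lane_3 between -0.006 and 0.006 m and angle between the x axis of cartridge_c and the x axis of lane_3, either way round below 0.15 rad) or (x of cartridge_c in the frame of lane_4 between -0.045 and 0.012 m and y of cartridge_c in the frame of lane_4 between -0.007 and 0.007 m and z of cartridge_c in the frame of lane_4 between -0.006 and 0.006 m and angle between the x axis of cartridge_c and the x axis of lane_4, either way round below 0.15 rad)) and ((x of cartridge_d in the frame of lane_1 between -0.045 and 0.012 m and y of cartridge_d in the frame of lane_1 between -0.007 and 0.007 m and z of cartridge_d in the frame of lane_1 between -0.006 and 0.006 m and angle between the x axis of cartridge_d and the x axis of lane_1, either way round below 0.15 rad) or (x of cartridge_d in the frame of lane_2 between -0.045 and 0.012 m and y of cartridge_d in the frame of lane_2 between -0.007 and 0.007 m and z of cartridge_d in the frame of lane_2 between -0.006 and 0.006 m and angle between the x axis of cartridge_d and the x axis of lane_2, either way round below 0.15 rad) or (x of cartridge_d in the frame of lane_3 between -0.045 and 0.012 m and y of cartridge_d in the frame of lane_3 between -0.007 and 0.007 m and z of cartridge_d in the frame of lane_3 between -0.006 and 0.006 m and angle between the x axis of cartridge_d and the x axis of lane_3, either way round below 0.15 rad) or (x of cartridge_d in the frame of lane_4 between -0.045 and 0.012 m and y of cartridge_d in the frame of lane_4 between -0.007 and 0.007 m and z of cartridge_d in the frame of lane_4 between -0.006 and 0.006 m and angle between the x axis of cartridge_d and the x axis of lane_4, either way round below 0.15 rad)) and contact force between each of cartridge_a, cartridge_b, cartridge_c, cartridge_d and the fingers below 0.3 N), for 0.3 s.
4. the tailstock is fully home with every column between the centres (((x of cartridge_a in the frame of lane_1 between -0.004 and 0.004 m and y of cartridge_a in the frame of lane_1 between -0.007 and 0.007 m and z of cartridge_a in the frame of lane_1 between -0.006 and 0.006 m and angle between the x axis of cartridge_a and the x axis of lane_1, either way round below 0.15 rad) or (x of cartridge_a in the frame of lane_2 between -0.004 and 0.004 m and y of cartridge_a in the frame of lane_2 between -0.007 and 0.007 m and z of cartridge_a in the frame of lane_2 between -0.006 and 0.006 m and angle between the x axis of cartridge_a and the x axis of lane_2, either way round below 0.15 rad) or (x of cartridge_a in the frame of lane_3 between -0.004 and 0.004 m and y of cartridge_a in the frame of lane_3 between -0.007 and 0.007 m and z of cartridge_a in the frame of lane_3 between -0.006 and 0.006 m and angle between the x axis of cartridge_a and the x axis of lane_3, either way round below 0.15 rad) or (x of cartridge_a in the frame of lane_4 between -0.004 and 0.004 m and y of cartridge_a in the frame of lane_4 between -0.007 and 0.007 m and z of cartridge_a in the frame of lane_4 between -0.006 and 0.006 m and angle between the x axis of cartridge_a and the x axis of lane_4, either way round below 0.15 rad)) and ((x of cartridge_b in the frame of lane_1 between -0.004 and 0.004 m and y of cartridge_b in the frame of lane_1 between -0.007 and 0.007 m and z of cartridge_b in the frame of lane_1 between -0.006 and 0.006 m and angle between the x axis of cartridge_b and the x axis of lane_1, either way round below 0.15 rad) or (x of cartridge_b in the frame of lane_2 between -0.004 and 0.004 m and y of cartridge_b in the frame of lane_2 between -0.007 and 0.007 m and z of cartridge_b in the frame of lane_2 between -0.006 and 0.006 m and angle between the x axis of cartridge_b and the x axis of lane_2, either way round below 0.15 rad) or (x of cartridge_b in the frame of lane_3 between -0.004 and 0.004 m and y of cartridge_b in the frame of lane_3 between -0.007 and 0.007 m and z of cartridge_b in the frame of lane_3 between -0.006 and 0.006 m and angle between the x axis of cartridge_b and the x axis of lane_3, either way round below 0.15 rad) or (x of cartridge_b in the frame of lane_4 between -0.004 and 0.004 m and y of cartridge_b in the frame of lane_4 between -0.007 and 0.007 m and z of cartridge_b in the frame of lane_4 between -0.006 and 0.006 m and angle between the x axis of cartridge_b and the x axis of lane_4, either way round below 0.15 rad)) and ((x of cartridge_c in the frame of lane_1 between -0.004 and 0.004 m and y of cartridge_c in the frame of lane_1 between -0.007 and 0.007 m and z of cartridge_c in the frame of lane_1 between -0.006 and 0.006 m and angle between the x axis of cartridge_c and the x axis of lane_1, either way round below 0.15 rad) or (x of cartridge_c in the frame of lane_2 between -0.004 and 0.004 m and y of cartridge_c in the frame of lane_2 between -0.007 and 0.007 m and z of cartridge_c in the frame of lane_2 between -0.006 and 0.006 m and angle between the x axis of cartridge_c and the x axis of lane_2, either way round below 0.15 rad) or (x of cartridge_c in the frame of lane_3 between -0.004 and 0.004 m and y of cartridge_c in the frame of lane_3 between -0.007 and 0.007 m and z of cartridge_c in the frame of lane_3 between -0.006 and 0.006 m and angle between the x axis of cartridge_c and the x axis of lane_3, either way round below 0.15 rad) or (x of cartridge_c in the frame of lane_4 between -0.004 and 0.004 m and y of cartridge_c in the frame of lane_4 between -0.007 and 0.007 m and z of cartridge_c in the frame of lane_4 between -0.006 and 0.006 m and angle between the x axis of cartridge_c and the x axis of lane_4, either way round below 0.15 rad)) and ((x of cartridge_d in the frame of lane_1 between -0.004 and 0.004 m and y of cartridge_d in the frame of lane_1 between -0.007 and 0.007 m and z of cartridge_d in the frame of lane_1 between -0.006 and 0.006 m and angle between the x axis of cartridge_d and the x axis of lane_1, either way round below 0.15 rad) or (x of cartridge_d in the frame of lane_2 between -0.004 and 0.004 m and y of cartridge_d in the frame of lane_2 between -0.007 and 0.007 m and z of cartridge_d in the frame of lane_2 between -0.006 and 0.006 m and angle between the x axis of cartridge_d and the x axis of lane_2, either way round below 0.15 rad) or (x of cartridge_d in the frame of lane_3 between -0.004 and 0.004 m and y of cartridge_d in the frame of lane_3 between -0.007 and 0.007 m and z of cartridge_d in the frame of lane_3 between -0.006 and 0.006 m and angle between the x axis of cartridge_d and the x axis of lane_3, either way round below 0.15 rad) or (x of cartridge_d in the frame of lane_4 between -0.004 and 0.004 m and y of cartridge_d in the frame of lane_4 between -0.007 and 0.007 m and z of cartridge_d in the frame of lane_4 between -0.006 and 0.006 m and angle between the x axis of cartridge_d and the x axis of lane_4, either way round below 0.15 rad)) and value of joint tailstock above 0.0375 m), for 0.2 s.
5. the wrench clicks with the nut seated and the columns clamped (all of step 4 and value of joint lock_nut above 1.1 rad and value of joint click_joint above 0.1 rad), for 0.1 s.
At the end, for the whole second after the job is handed in: every column present lies in a lane within 4 mm along and 7 mm across of the lane's seated centre, aligned to 0.15 rad and at rest; tailstock at least 37.5 mm home; lock nut past 1.1 rad (seated); click wrench straight again (below 0.06 rad) (all of step 4 and linear speed of each of cartridge_a, cartridge_b, cartridge_c, cartridge_d below 0.02 m/s and value of joint lock_nut above 1.1 rad and value of joint click_joint below 0.06 rad); the robot touches nothing.
It fails at once if the wrench is forced far past its click (bent more than 0.55 rad) (value of joint click_joint above 0.55 rad).
It fails at once if a bystander is shoved more than 3 cm or knocked over (distance of any of beaker_50, log_book from where it was at the start of the episode above 0.03 m or angle between beaker_50's own z axis and vertical above 0.5 rad).
Of cartridge_a, cartridge_b, cartridge_c, cartridge_d only 3 to 4 are there at a start; the rules pass over those that are not, and their reading is None.
At some moment in a run one of cartridge_a, cartridge_b, cartridge_c, cartridge_d may be knocked a few centimetres aside while the robot is not near it.
Once in a run the grip may slacken for a moment while it holds something.
It also fails if it takes over 208 s, if anything falls off the work surface, if the arm or the gripper's body presses on something with over 40 N, if the wrist force passes 120 N, or if a joint passes its speed limit or range.

## Working session

There is one attempt and no reset: what is moved stays moved. The work goes in short steps, each a Python script; the robot and the scene stay as the last script left them, time stands still between calls to the robot, and variables do not carry over. Pictures are saved under pics/ and viewed, at most 14 in all, crops included, and the job is handed in when it is done.

```bash
ls; mkdir -p pics; cat > h.py <<'E'
import numpy as np, cv2
from scipy.spatial.transform import Rotation as R
from rig import bot
def rot(q): return R.from_quat([q[1],q[2],q[3],q[0]])
def cloud(c, T=None):
    d=c["depth"]; h,w=d.shape; f=h/2/np.tan(np.radians(c["fovy"])/2)
    u,v=np.meshgrid(np.arange(w),np.arange(h))
    p=np.stack([(u-c["cx"])*d/f,(v-c["cy"])*d/f,d],-1)
    if "eye" in c: return rot(c["attitude"]).apply(p.reshape(-1,3)).reshape(p.shape)+np.array(c["eye"])
    s=T; M=np.array(c["mount"]); q=p.reshape(-1,3)@M[:3,:3].T+M[:3,3]
    return (rot(s["tool_rot"]).apply(q)+np.array(s["ee_pos"])).reshape(p.shape)
def snap(name,fn=None):
    s=bot.read_state(); c=bot.read_camera(name)
    if fn: cv2.imwrite("pics/"+fn,c["image"])
    return c["image"],cloud(c,s),c
def down(yaw):  # tool z down, tool y at direction yaw+90deg... x axis at yaw
    r=R.from_euler("z",yaw)*R.from_euler("x",np.pi); q=r.as_quat(); return [q[3],q[0],q[1],q[2]]
E
python3 - <<'E'
from h import *
for n in("scene","side","wrist"):
    im,P,c=snap(n,n+"0.png"); print(n,c["fovy"],c["cx"],c["cy"],c.get("eye"),c.get("attitude"),c.get("mount")); np.savez(""+n+"0.npz",im=im,P=P)
s=bot.read_state(); print(s)
E
```

```text
pics
scene 54.10685346589255 323.00433136943377 199.18230024471956 [  -94.97553092 -1107.74474637   641.08377139] [-0.5270787   0.81053469 -0.20781211  0.14844421] None
side 55.8842104132858 317.05227127588813 201.96727103331222 [256.02250482 789.97467226 666.38289397] [ 0.08835774 -0.13919997  0.86583154 -0.4723897 ] None
wrist 71.9821102167386 318.01954198947607 199.75756828033641 None None [[-1.67057321e-04 -9.61561699e-01 -2.74588913e-01  6.99630692e+01]
 [ 9.99999507e-01 -4.29505282e-04  8.95661036e-04  4.11773675e-02]
 [-9.79170736e-04 -2.74588628e-01  9.61561296e-01 -1.23878902e+02]
 [ 0.00000000e+00  0.00000000e+00  0.00000000e+00  1.00000000e+00]]
{'clock': 0.15, 'joint_positions': array([-6.66007607e-02,  3.00343633e-01,  1.52141790e+00, -1.57946944e-05,
        1.32067720e+00, -6.65879211e-02]), 'qvel': array([ 0.00149139, -0.00036964, -0.00056433,  0.00202295, -0.00077863,
        0.00029836]), 'effort': array([ 1.15317634e-03, -5.43663168e+01, -3.61884356e+01, -9.07762978e-05,
        3.16729136e-03,  4.75633647e-05]), 'ee_pos': array([5.49851291e+02, 3.10388013e-03, 2.49860263e+02]), 'tool_rot': array([-3.13337868e-04,  7.07109873e-01,  7.07103563e-01, -2.84322030e-04]), 'ft_force': array([0.15596137, 0.56782521, 0.66669227]), 'moment': array([ 0.06059895,  0.02470825, -0.03308916]), 'grip_force': 0.0, 'grip_width': 85.36408868153788}
```

View pics/scene0.png

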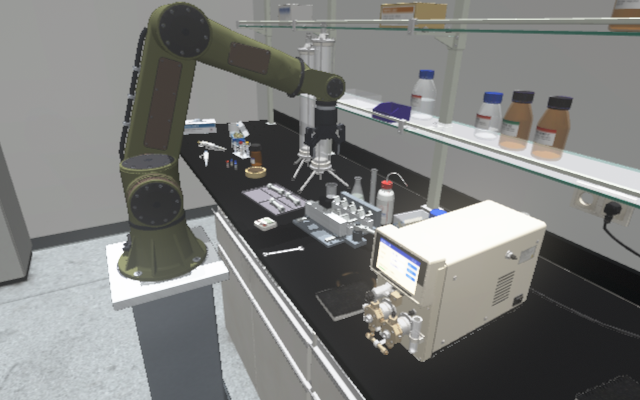

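View pics/side0.png

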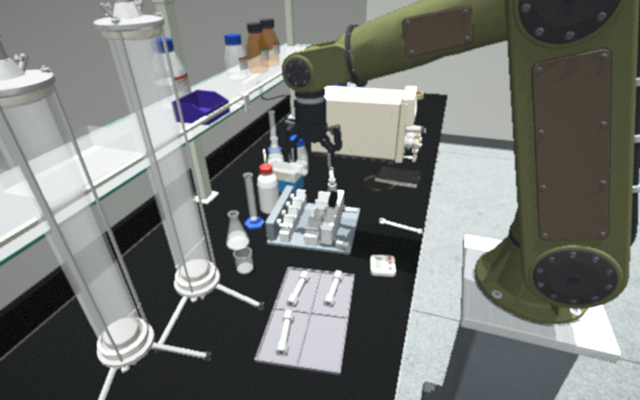

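View pics/wrist0.png

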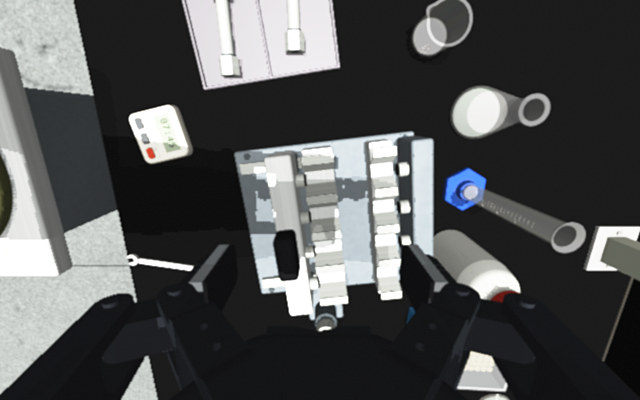

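```bash
python3 - <<'E'
from h import *
q=[0,.7071068,.7071068,0]
for i,p in enumerate([(480,-180,380),(480,120,360)]):
    bot.move_to(p,q); im,P,c=snap("wrist","w%d.png"%(i+1)); np.savez("w%d.npz"%(i+1),im=im,P=P)
    print(bot.read_state()["ee_pos"])
# orthographic map from both + start: height + colour at 1mm
H=np.zeros((700,620)); C=np.zeros((700,620,3),np.uint8)
for f in("wrist0","w1","w2"):
    z=np.load(f+".npz"); P=z["P"].reshape(-1,3); I=z["im"].reshape(-1,3)
    d=np.isfinite(P).all(1)&(P[:,2]>-20)&(P[:,2]<150)&(P[:,0]>230)&(P[:,0]<850)&(P[:,1]>-300)&(P[:,1]<400)
    P,I=P[d],I[d]; r=(399-P[:,1]).astype(int); cc=(P[:,0]-230).astype(int)
    o=np.argsort(P[:,2])
    for k in o:
        if P[k,2]>H[r[k],cc[k]]: H[r[k],cc[k]]=P[k,2]; C[r[k],cc[k]]=I[k]
np.savez("map.npz",H=H,C=C)
h=cv2.applyColorMap(np.clip(H*2,0,255).astype(np.uint8),cv2.COLORMAP_JET)
cv2.imwrite("pics/map.png",cv2.resize(np.hstack([C,h])[100:,:],None,fx=.64,fy=.64))
E
```

```text
[ 480.37204224 -179.05202516  378.78109606]
[480.29221692 119.14264642 359.95562084]
```

View pics/map.png

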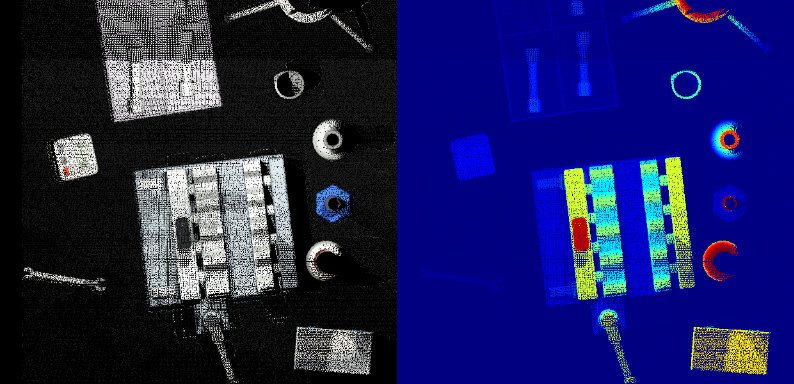

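View pics/w1.png

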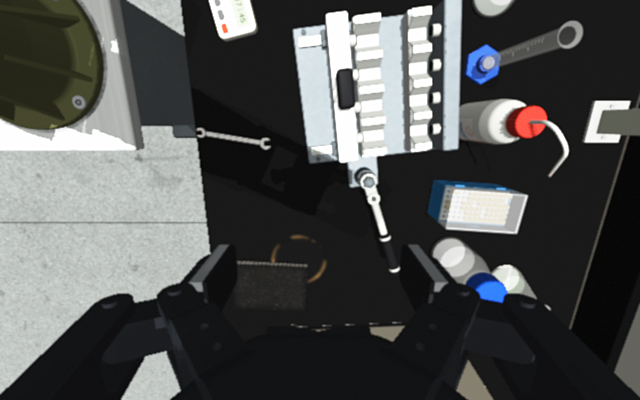

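View pics/w2.png

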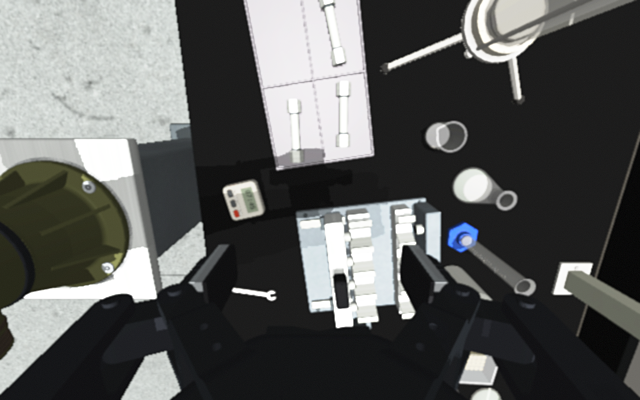

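```bash
python3 - <<'E'
from h import *
P=np.concatenate([np.load(f+".npz")["P"].reshape(-1,3) for f in("wrist0","w1","w2")])
I=np.concatenate([np.load(f+".npz")["im"].reshape(-1,3) for f in("wrist0","w1","w2")]).astype(int)
def sel(x0,x1,y0,y1,z0,z1):
    m=(P[:,0]>x0)&(P[:,0]<x1)&(P[:,1]>y0)&(P[:,1]<y1)&(P[:,2]>z0)&(P[:,2]<z1); return P[m],I[m]
def rect(p):
    r=cv2.minAreaRect(p[:,:2].astype(np.float32)); b=cv2.boxPoints(r); return np.round(r[0],1),np.round(r[1],1),round(r[2],2)
# world coords of map px: x=230+u/.64, y=299-v/.64
print("head",rect(sel(630,720,-160,70,70,78)[0]))
print("plate",rect(sel(430,720,-180,80,9,15)[0]), np.median(sel(430,470,-100,60,5,20)[0][:,2]))
print("grip",rect(sel(460,560,-120,0,112,125)[0]),np.median(sel(460,560,-120,0,110,130)[0][:,2]))
print("tail",rect(sel(470,545,-180,60,72,77)[0]))
w,ci=sel(540,660,-330,-180,50,90); 
print("wrench n",len(w),w[:,2].max())
h=w[(w[:,2]>62)]
for y in range(-330,-175,10):
    k=h[(h[:,1]>y)&(h[:,1]<=y+10)]
    if len(k): print(y,len(k),k[:,0].min().round(1),k[:,0].max().round(1),k[:,2].max().round(1))
t,_=sel(380,600,100,420,2,7); print("tray",rect(t))
c,_=sel(380,600,110,420,14,30); lab=np.zeros((330,230),np.uint8)
lab[(c[:,1]-100).astype(int),(c[:,0]-380).astype(int)]=255
n,L,st,ce=cv2.connectedComponentsWithStats(cv2.dilate(lab,np.ones((9,9),np.uint8)))
for i in range(1,n):
    k=c[L[(c[:,1]-100).astype(int),(c[:,0]-380).astype(int)]==i]
    if len(k)>30: print("col",rect(k),k[:,2].max().round(1),len(k))
b,_=sel(280,560,-420,-170,5,40); print("book",rect(b) if len(b) else 0, np.percentile(b[:,:2],[2,98],axis=0))
b,_=sel(640,760,-330,-190,20,100);print("box",rect(b),b[:,2].max())
b,_=sel(590,690,120,220,40,70);print("beaker",rect(b),b[:,2].max())
E
```

```text
head (array([687.8, -47.7]), array([ 55.1, 205.1]), 6.62)
plate (array([592.8, -56.5]), array([284. , 240.8]), 6.79) 12.034597021269803
grip (array([517. , -66.8]), array([22.5, 51.3]), 6.06) 119.46281296540167
tail (array([517.1, -67.1]), array([ 29.9, 204.7]), 6.59)
wrench n 1106 79.51344559171122
-330 59 594.0 614.2 76.2
-320 57 590.6 610.2 76.2
-310 63 585.8 607.5 76.8
-300 67 585.8 603.4 77.1
-290 40 583.1 597.4 73.0
-280 44 579.3 593.0 73.7
-270 41 575.9 588.9 72.8
-260 42 572.7 586.7 74.2
-250 45 569.2 582.9 73.4
-240 55 561.3 579.4 75.9
-230 77 559.0 579.1 77.0
-220 68 554.0 576.0 73.8
-210 87 548.2 573.0 79.5
-200 172 548.5 572.8 79.5
-190 59 553.9 566.0 73.5
tray (array([490. , 232.8]), array([219.9, 264.2]), 0.02)
col (array([443. , 173.2]), array([ 22.7, 100.4]), 1.85) 26.9 1688
col (array([521.4, 199.3]), array([ 22.8, 100.8]), 1.81) 25.8 1426
col (array([504.5, 319.3]), array([22.8, 89.5]), 13.29) 25.5 711
book (array([ 438.7, -295.5]), array([329.2, 142. ]), 64.05) [[ 323.1633462  -418.28125861]
 [ 556.69318891 -170.59825891]]
box (array([ 725., -271.]), array([118.4,  70.4]), 87.24) 89.56217557192485
beaker (array([674. , 166.7]), array([45.3, 31.8]), 89.9) 60.80239699103271
```

```bash
python3 - <<'E'
from h import *
P=np.concatenate([np.load(f+".npz")["P"].reshape(-1,3) for f in("wrist0","w1","w2")])
a=np.radians(6.6); u=np.array([np.cos(a),np.sin(a)]); v=np.array([-u[1],u[0]]); T=np.array([517.1,-67.1])
B=np.c_[(P[:,:2]-T)@u,(P[:,:2]-T)@v,P[:,2]]
def s(y0,y1,z0,z1,x0,x1):
    m=(B[:,0]>x0)&(B[:,0]<x1)&(B[:,1]>y0)&(B[:,1]<y1)&(B[:,2]>z0)&(B[:,2]<z1); return B[m]
k=s(-100,100,71,77,120,220); print("head x pct",np.percentile(k[:,0],[1,5,50,95,99]),"y",np.percentile(k[:,1],[1,99]))
k=s(-100,100,9,15,-80,0); print("plate front",np.percentile(k[:,0],[0.3,1,5]))
k=s(-100,100,9,15,150,240); print("plate back",np.percentile(k[:,0],[50,95,99,99.7]) if len(k) else 0)
k=s(-90,90,60,68,30,140); print("beams",np.histogram(k[:,0],bins=np.arange(30,142,4)))
# lanes: ridge tops
k=s(-100,100,63,67,55,150); print("ridge y",np.histogram(k[:,1],bins=np.arange(-104,108,4)))
w1=np.load("w1.npz"); p=w1["P"].reshape(-1,3)
m=(p[:,0]>640)&(p[:,0]<850)&(p[:,1]>-340)&(p[:,1]<-190)&(p[:,2]>15)&(p[:,2]<95); k=p[m]
print("box corners",cv2.boxPoints(cv2.minAreaRect(k[:,:2].astype(np.float32))), )
for y in range(-340,-190,10):
    q=k[(k[:,1]>=y)&(k[:,1]<y+10)]
    if len(q): print(y,len(q),q[:,0].min().round(),q[:,0].max().round(),q[:,2].max().round())
m=(p[:,0]>545)&(p[:,0]<620)&(p[:,1]>-370)&(p[:,1]<-240)&(p[:,2]>66)&(p[:,2]<80); k=p[m][:,:2]
print("handle fit",cv2.fitLine(k.astype(np.float32),cv2.DIST_HUBER,0,.01,.01).ravel(), k[:,1].min(), len(k))
m=(p[:,0]>530)&(p[:,0]<590)&(p[:,1]>-225)&(p[:,1]<-180)&(p[:,2]>77)&(p[:,2]<82);print("nut",cv2.minEnclosingCircle(p[m][:,:2].astype(np.float32)),m.sum())
# notebook: dark, z 10..20
m=(p[:,0]>300)&(p[:,0]<600)&(p[:,1]>-450)&(p[:,1]<-200)&(p[:,2]>10)&(p[:,2]<20);print("book",np.percentile(p[m][:,:2],[1,99],axis=0) if m.sum()>9 else 0,m.sum())
E
```

```text
head x pct [145.19270657 145.9388549  156.88324692 168.15784993 201.91737667] y [-94.89705775  98.32561627]
plate front [-65.13096684 -64.73254085 -63.09319607]
plate back [225.5899168  237.91114569 239.64057833 239.89959628]
beams (array([302, 318, 296, 310, 314, 303, 308, 254,   0,   0,   0,   0,   0,
         0,   0,   0,   0,   0,  90, 292, 277, 270, 273, 276, 261, 138,
       206]), array([ 30,  34,  38,  42,  46,  50,  54,  58,  62,  66,  70,  74,  78,
        82,  86,  90,  94,  98, 102, 106, 110, 114, 118, 122, 126, 130,
       134, 138]))
ridge y (array([  0,  68, 147, 153,  70,   2,   3,   5,  16,   8,   2,   2,   4,
       126, 151, 131,   4,   3,   5,  13,  30,   9,   6,   8,  75, 153,
       166,  54,   6,   7,  16,  36,  20,  11,   7,   8, 165, 181, 179,
        10,  10,  12,  39,  43,  13,  10,  10, 115, 230, 242,  81,   0]), array([-104, -100,  -96,  -92,  -88,  -84,  -80,  -76,  -72,  -68,  -64,
        -60,  -56,  -52,  -48,  -44,  -40,  -36,  -32,  -28,  -24,  -20,
        -16,  -12,   -8,   -4,    0,    4,    8,   12,   16,   20,   24,
         28,   32,   36,   40,   44,   48,   52,   56,   60,   64,   68,
         72,   76,   80,   84,   88,   92,   96,  100,  104]))
box corners [[ 685.1162  -338.0362 ]
 [ 804.6321  -346.2613 ]
 [ 813.45886 -218.00372]
 [ 693.943   -209.77863]]
-340 350 710.0 763.0 95.0
-330 391 718.0 757.0 90.0
-290 99 731.0 808.0 84.0
-280 472 690.0 808.0 84.0
-270 506 690.0 810.0 85.0
-260 534 691.0 810.0 85.0
-250 542 692.0 810.0 85.0
-240 552 692.0 811.0 84.0
-230 615 693.0 813.0 85.0
-220 730 694.0 803.0 85.0
handle fit [ 3.1858355e-01 -9.4789481e-01  5.9533386e+02 -3.0281274e+02] -367.9725179083792 634
nut ((561.3426513671875, -201.4371795654297), 9.15984058380127) 97
book [[ 313.51830578 -449.46276224]
 [ 550.33738214 -205.27158999]] 2198
```

```bash
cat >> h.py <<'E'
A=np.radians(6.6); U=np.array([np.cos(A),np.sin(A)]); V=np.array([-U[1],U[0]]); O=np.array([599.7,-57.5])
N=np.array([561.3,-201.4])
def bw(x,y): return O+x*U+y*V
def dv(p): return np.array([np.cos(p),np.sin(p)])
def wp(phi,off,r=118,z=62,c=None):
    b=N if c is None else c
    xy=b+r*dv(phi)+off*dv(phi+np.pi/2); return [*xy,z],down(phi+np.pi/2)
def phi_wrench():
    im,P,c=snap("wrist"); p=P.reshape(-1,3); d=np.linalg.norm(p[:,:2]-N,axis=1)
    k=p[(d>45)&(d<180)&(p[:,2]>66)&(p[:,2]<79)]; k=k[(k[:,1]<-225)][:,:2]
    l=cv2.fitLine(k.astype(np.float32),cv2.DIST_HUBER,0,.01,.01).ravel(); g=np.arctan2(l[1],l[0]); g=g if g<0 else g-np.pi
    return g,len(k),A-g-0.6   # last: lock_nut if straight
E
python3 - <<'E'
from h import *
bot.move_gripper(0)
p,q=wp(-1.246,-45); bot.move_to([p[0],p[1],200],q); bot.servo_line(p)
for g in np.linspace(-1.246,-0.75,7):
    p,q=wp(g,-20); bot.servo_line(p,q,speed=100)
s=bot.read_state(); print(s["ee_pos"],s["ft_force"],s["clock"])
p,q=wp(-0.75,-40); bot.servo_line(p,q); bot.servo_line([p[0],p[1],220])
bot.move_gripper(50)
q=down(A+np.pi/2); bot.move_to([480,-180,380],[0,.7071068,.7071068,0]); print(phi_wrench())
g0=np.array([517.0,-67.0]); bot.move_to([*g0,180],q); bot.servo_line([*g0,105],speed=80)
print(bot.move_gripper(0,60)); s=bot.read_state(); print(s["ee_pos"],s["grip_width"],s["grip_force"])
b=g0-37.5*U; print(bot.servo_line([*b,105],speed=40,until_force=25)); s=bot.read_state(); print(((s["ee_pos"][:2]-g0)@U),s["ft_force"],s["grip_width"],s["clock"])
E
```

```text
[ 633.82384325 -296.50339838   61.96462098] [-0.12558874  0.76103657  0.14692168] 7.8167
(np.float32(-0.70783347), 799, np.float64(0.2230251995456577))
False
[517.17371851 -67.03221478 105.49540174] 21.152395130744402 59.48603332042694
True
-35.24784497194086 [3.23074218 0.99006103 1.06461518] 21.1937819121546 14.125
```

```bash
cat >> h.py <<'E'
def cols(P,region=(380,600,90,420),zr=(12,30)):
    """return list of (centre xy, axis angle, zmax, n, length) using points above zr[0]"""
    x0,x1,y0,y1=region; p=P.reshape(-1,3)
    c=p[(p[:,0]>x0)&(p[:,0]<x1)&(p[:,1]>y0)&(p[:,1]<y1)&(p[:,2]>zr[0])&(p[:,2]<zr[1])]
    lab=np.zeros((y1-y0+1,x1-x0+1),np.uint8); i=(c[:,1]-y0).astype(int),(c[:,0]-x0).astype(int); lab[i]=255
    n,L=cv2.connectedComponents(cv2.dilate(lab,np.ones((7,7),np.uint8))); out=[]
    for j in range(1,n):
        k=c[L[i]==j]
        if len(k)<150: continue
        r=cv2.minAreaRect(k[:,:2].astype(np.float32)); b=cv2.boxPoints(r); e=[b[1]-b[0],b[2]-b[1]]
        e=max(e,key=np.linalg.norm); out.append((np.round(r[0],1),round(float(np.arctan2(e[1],e[0])%np.pi),3),k[:,2].max().round(1),len(k),np.round(sorted(r[1]),1)))
    return out
E
python3 - <<'E'
from h import *
bot.move_gripper(50); s=bot.read_state(); p=s["ee_pos"]; bot.servo_line([p[0],p[1],180])
bot.move_to([480,130,340],[0,.7071068,.7071068,0])
im,P,c=snap("wrist"); print(cols(P))
p=P.reshape(-1,3); m=(np.abs(p[:,2]-120)<4)&(np.abs((p[:,:2]-O)@V)<40)&((p[:,:2]-O)@U<-60); print("grip",np.median((p[m][:,:2]-O)@U),m.sum(),p[m][:,:2].mean(0)) 
bot.move_to([480,200,340],[0,.7071068,.7071068,0])
im,P,c=snap("wrist","w3.png"); print(cols(P)); print(bot.read_state()["clock"])
E
```

```text
[(array([442.9, 173.5]), 1.607, np.float64(25.7), 722, array([23. , 99.7])), (array([522.4, 199.7]), 1.59, np.float64(25.2), 766, array([22.6, 99.6])), (array([504.2, 320.6]), 1.81, np.float64(25.7), 829, array([23.1, 92.1]))]
grip -117.03658163574303 405 [483.10921336 -68.65399907]
[(array([443. , 173.7]), 1.609, np.float64(25.3), 649, array([ 22.8, 100.2])), (array([522.3, 199.4]), 1.589, np.float64(25.1), 679, array([22.6, 99.3])), (array([503.3, 324.8]), 1.812, np.float64(25.6), 857, array([ 23.1, 100.1]))]
16.6583
```

View pics/w3.png

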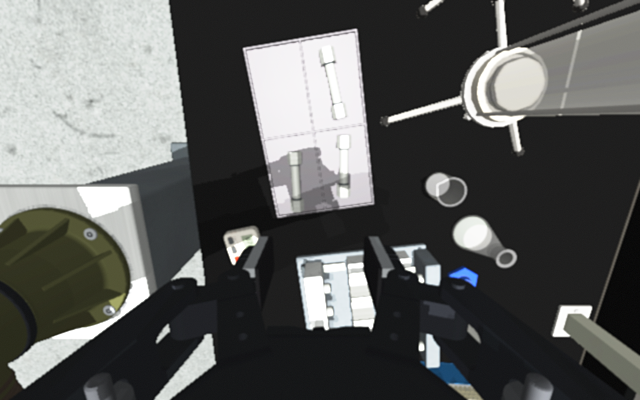

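```bash
cat >> h.py <<'E'
LY={1:69,2:23,3:-23,4:-69}
def view(): bot.move_to([480,200,340],[0,.7071068,.7071068,0]); return cols(snap("wrist")[1])
def st(): s=bot.read_state(); return np.round(s["ee_pos"],1),round(s["grip_width"],1),round(s["grip_force"],1),np.round(s["ft_force"],1),round(s["clock"],1)
def pick(c,th,z=23.5):
    p=np.array(c)+10*dv(th); q=down(th); bot.move_gripper(34)
    bot.move_to([*p,100],q); bot.servo_line([*p,z],speed=80); bot.move_gripper(0,60)
    print("grip",st()); bot.servo_line([*p,170]); print("up",st())
    return bot.read_state()["grip_width"]>10
def place(lane,z=66.5):
    p=bw(0,LY[lane]); q=down(A); bot.move_to([*p,170],q); print("over",st())
    bot.servo_line([*p,90]); r=bot.servo_line([*p,z],speed=40,until_force=15); print("down",r,st())
    bot.move_gripper(34); bot.servo_line([*p,170])
E
python3 - <<'E'
from h import *
v=view(); print(v); c=v[0]
if pick(c[0],c[1]): place(3)
v=view(); print(v,st())
E
```

```text
[(array([442.6, 173.6]), 1.602, np.float64(25.7), 636, array([ 23.1, 100.2])), (array([522.7, 199.7]), 1.589, np.float64(24.9), 663, array([ 22.1, 100.2])), (array([503.1, 324.9]), 1.808, np.float64(25.7), 848, array([22.8, 99.9]))]
grip (array([442.6, 183.7,  24.1]), 11.7, 58.5, array([-1.4, -0.4,  6. ]), 19.6)
up (array([441.9, 183.5, 169.1]), 11.9, 58.5, array([-0.6, -0.8, -2.5]), 20.8)
over (array([602.1, -79.5, 169.7]), 11.8, 58.5, array([-0.5,  0.3, -1.1]), 21.9)
down True (array([602. , -80.3,  66.1]), 11.6, 59.5, array([-2.8, -0.4,  6.2]), 23.2)
[(array([522.2, 199.7]), 1.593, np.float64(25.2), 657, array([ 22.1, 100.2])), (array([503.1, 324.8]), 1.811, np.float64(25.5), 851, array([ 22.9, 100.1]))] (array([480.4, 199.4, 339.1]), 34.4, 0.0, array([-0.2, -0.6, -0.4]), 25.8)
```

```bash
cat >> h.py <<'E'
def lanes(fn=None):
    bot.move_to([540,-200,330],[0,.7071068,.7071068,0]); im,P,c=snap("wrist",fn); p=P.reshape(-1,3)
    B=np.c_[(p[:,:2]-O)@U,(p[:,:2]-O)@V,p[:,2]]
    for l,y in LY.items():
        k=B[(np.abs(B[:,0])<19)&(np.abs(B[:,1]-y)<22)&(B[:,2]>45)&(B[:,2]<100)]
        if len(k)<50: print(l,"none",len(k)); continue
        n=B[(np.abs(B[:,1]-y)<13)&(B[:,2]>59)&(B[:,2]<80)&(B[:,0]>-78)&(B[:,0]<48)]
        f=np.polyfit(k[:,0],k[:,1],1); print(l,"y off",round(f[1]-y,1),"slope",f[0].round(3),"top",np.percentile(k[:,2],95).round(1),"nut x",np.percentile(n[:,0],[1,99]).round(1))
E
python3 - <<'E'
from h import *
c=[(523.,199.7),1.591]
c=view()[0]
if pick(c[0],c[1]): place(2)
v=view(); print(v); c=v[0]
if pick(c[0],c[1]): place(1)
print(view()); lanes("l1.png"); print(st())
E
```

```text
grip (array([522.2, 209.9,  24.1]), 11.5, 58.6, array([-1.7, -0.3,  6.1]), 28.7)
up (array([521.6, 209.7, 169. ]), 11.3, 58.5, array([ 0.5, -0.4, -0.2]), 29.8)
over (array([596.9, -33.9, 169.5]), 11.8, 58.5, array([-0. , -0.4, -1. ]), 30.8)
down True (array([596.7, -34.6,  66.1]), 11.5, 59.5, array([-2.1, -0. ,  6.7]), 32.1)
[(array([503.1, 324.7]), 1.811, np.float64(25.6), 854, array([23. , 99.9]))]
grip (array([501. , 334.6,  24.2]), 11.8, 58.7, array([-0.8, -1. ,  5.6]), 37.3)
up (array([500.4, 334.2, 168.9]), 11.3, 58.5, array([ 0.4,  0.5, -1.3]), 38.4)
over (array([591.7,  11.8, 169.8]), 11.5, 58.5, array([ 0.1,  0.7, -1.1]), 39.7)
down True (array([591.4,  11. ,  66.2]), 11.6, 59.5, array([-2. ,  0.6,  7.3]), 41.0)
[]
1 y off -4.0 slope -0.019 top 63.1 nut x [-49.3  46.7]
2 y off -0.4 slope -0.002 top 63.3 nut x [-59.9  39.2]
3 y off 0.3 slope -0.011 top 63.2 nut x [-59.8  38.9]
4 none 0
(array([ 540.3, -199. ,  330.1]), 34.0, 0.0, array([-0.1,  0.5,  0.8]), 44.8)
```

View pics/l1.png

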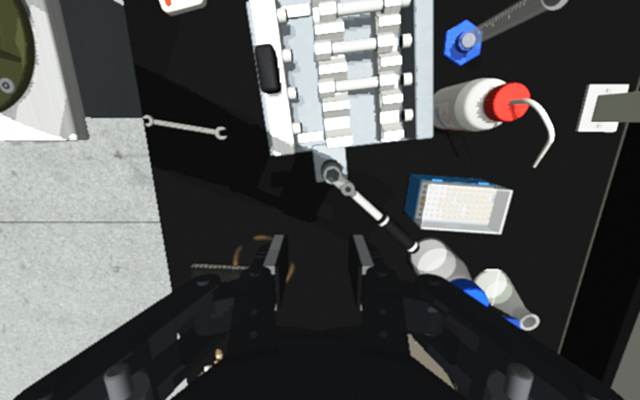

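```bash
sed -i 's/\[540,-200,330\]/[540,-120,340]/' h.py; python3 - <<'E'
from h import *
lanes("l2.png"); print(st())
im=cv2.imread("pics/l2.png")[80:330,200:500]; cv2.imwrite("pics/l2c.png",cv2.resize(im,None,fx=2,fy=2,interpolation=cv2.INTER_CUBIC))
E
```

```text
1 y off -2.7 slope 0.003 top 63.3 nut x [-48.9  47. ]
2 y off 0.8 slope -0.018 top 63.1 nut x [-59.4  38.9]
3 y off 1.3 slope -0.003 top 62.9 nut x [-59.6  39.4]
4 none 0
(array([ 540.1, -119.4,  340.1]), 34.1, 0.0, array([-0.5, -0.9, -0.1]), 45.3)
```

View pics/l2c.png

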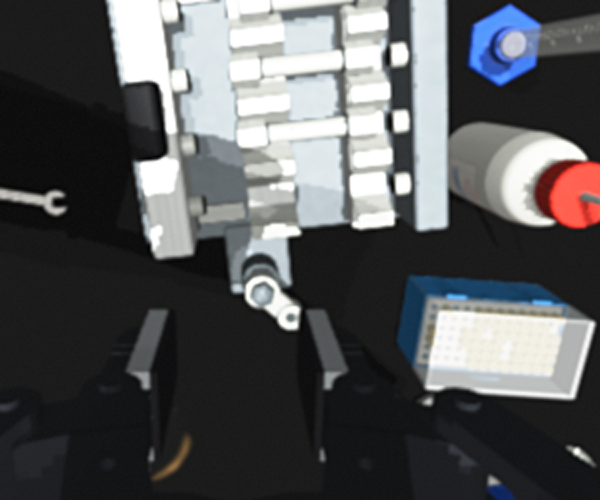

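```bash
sed -i 's/\[540,-120,340\]/[540,-40,340]/' h.py; python3 - <<'E'
from h import *
lanes("l3.png"); print(st())
im=cv2.imread("pics/l3.png")[80:330,200:500]; cv2.imwrite("pics/l3c.png",cv2.resize(im,None,fx=2,fy=2,interpolation=cv2.INTER_CUBIC))
E
```

```text
1 y off -1.7 slope -0.005 top 63.0 nut x [-48.9  47.2]
2 y off 1.8 slope -0.004 top 62.9 nut x [-59.2  39.4]
3 y off 2.4 slope -0.011 top 62.7 nut x [-59.7  38.6]
4 none 0
(array([540.1, -40.6, 339.8]), 34.0, 0.0, array([-0.6,  0. ,  0.3]), 45.7)
```

View pics/l3c.png

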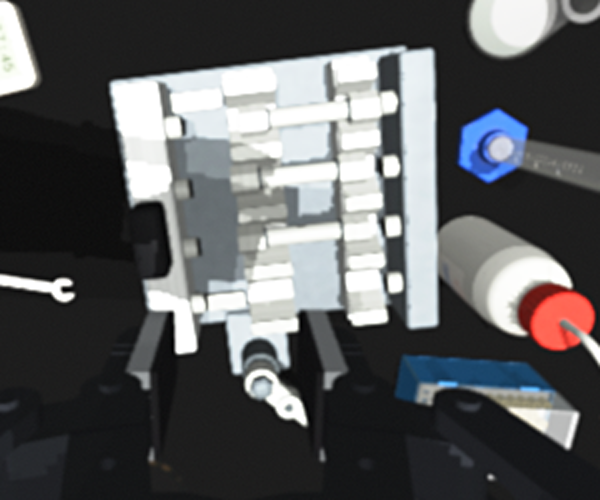

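```bash
python3 - <<'E'
from h import *
q=down(A+np.pi/2); g=bw(-117.3,0); bot.move_gripper(50); bot.move_to([*g,180],q); bot.servo_line([*g,105],speed=80); bot.move_gripper(0,70)
p0=bot.read_state()["ee_pos"][:2]; print(st())
for i in range(3):
    b=p0+(43)*U; r=bot.servo_line([*b,105],speed=30,until_force=30); d=(bot.read_state()["ee_pos"][:2]-p0)@U; print(r,d,st())
    if d>39: break
bot.move_gripper(50); e=bot.read_state()["ee_pos"]; bot.servo_line([e[0],e[1],180]); lanes("l4.png")
im,P,c=snap("wrist"); p=P.reshape(-1,3); m=(np.abs(p[:,2]-120)<4)&(np.abs((p[:,:2]-O)@V)<40)&((p[:,:2]-O)@U<-60); print("grip",np.median((p[m][:,:2]-O)@U),st())
E
```

```text
(array([483.4, -71. , 105.5]), 20.9, 69.0, array([-2.1,  0.2,  5.8]), 48.2)
True 38.65307917213908 (array([521.8, -66.6, 105.5]), 21.3, 69.9, array([-5.3, -0.4,  7.8]), 49.4)
True 38.64167808530316 (array([521.8, -66.6, 105.4]), 21.3, 72.0, array([-11. ,  -0. ,   9.3]), 49.6)
True 38.61439628513964 (array([521.8, -66.6, 105.4]), 21.0, 75.9, array([-12.9,  -0.5,  10.5]), 49.9)
1 y off -1.8 slope -0.001 top 62.9 nut x [-77.3  47.2]
2 y off 2.1 slope -0.008 top 62.8 nut x [-76.7  47. ]
3 y off 2.5 slope 0.001 top 62.8 nut x [-66.8  46.7]
4 none 0
grip -76.98756169731686 (array([539.7, -40.1, 338. ]), 49.9, 0.0, array([ 0.6, -0.4, -0.8]), 51.7)
```

```bash
python3 - <<'E'
from h import *
bot.move_gripper(0)
p,q=wp(-0.708,32,r=90); bot.move_to([p[0],p[1],200],q); bot.servo_line(p,speed=80); print(st())
for g in np.linspace(-0.708,-1.60,10):
    p,q=wp(g,22,r=90+32*(-0.708-g)/.892); bot.servo_line(p,q,speed=80)
print(st())
S=-1.685; piv=N+30*dv(S)
for b in np.arange(-0.05,0.26,0.05):
    p,q=wp(S-b,20,r=95,c=piv); bot.servo_line(p,q,speed=30); f=bot.read_state()["ft_force"]; print(round(b,2),"Ft",(f[:2]@dv(S-b+np.pi/2)).round(1),"Fr",(f[:2]@dv(S-b)).round(1))
E
```

```text
(array([ 650.7, -235.7,   62.5]), 0.2, 0.0, array([-0.1, -0. ,  0.2]), 55.1)
(array([ 580.1, -323.8,   62.1]), 0.3, 0.0, array([ 0.6, -0.8,  0.7]), 58.1)
-0.05 Ft 0.6 Fr 0.2
0.0 Ft -0.7 Fr -0.2
0.05 Ft 11.2 Fr -1.6
0.1 Ft 13.0 Fr -0.7
0.15 Ft 12.7 Fr -1.3
0.2 Ft 12.5 Fr -0.7
0.25 Ft 12.7 Fr -1.2
```

```bash
python3 - <<'E'
from h import *
bot.dwell(0.3)
S=-1.685; piv=N+30*dv(S)
for b in (0.1,-0.05,-0.3):
    p,q=wp(S-b,22,r=95,c=piv); bot.servo_line(p,q,speed=40)
bot.servo_line([p[0],p[1],220]); bot.move_to([480,-180,380],[0,.7071068,.7071068,0]); print(phi_wrench(),st())
im,P,c=snap("wrist","w5.png"); lanes()
E
```

```text
(np.float32(-2.6489236), 700, np.float64(2.1641153661144137)) (array([ 480.2, -180.3,  379.1]), -0.2, 0.0, array([ 0.4,  0.3, -0.2]), 64.9)
1 y off -1.7 slope 0.002 top 62.9 nut x [-77.2  47. ]
2 y off 2.1 slope 0.007 top 62.9 nut x [-76.8  47. ]
3 y off 2.5 slope -0.004 top 62.8 nut x [-67.1  47.4]
4 none 0
```

View pics/w5.png

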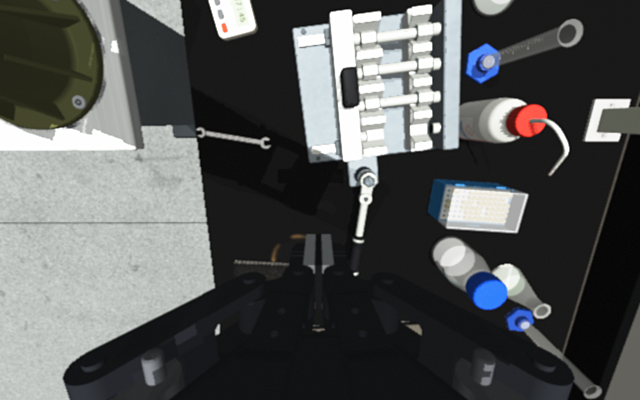

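```bash
python3 - <<'E'
from h import *
bot.move_to([480,-180,380],[0,.7071068,.7071068,0]); P=snap("wrist")[1].reshape(-1,3)
d=P[:,:2]-N; r=d@dv(-1.685); o=d@dv(-1.685+np.pi/2); m=(np.abs(o)<35)&(P[:,2]>64)&(P[:,2]<79)
for a,b in((45,90),(100,165),(45,165)):
    k=m&(r>a)&(r<b); f=np.polyfit(r[k],o[k],1); print(k.sum(),"ang",-1.685+np.arctan(f[0]),"off0",f[1],"lock",A+1.685-np.arctan(f[0])-.6)
E
```

```text
184 ang -1.6801233834586629 off0 -1.3531143171327982 lock 1.1953151140902887
340 ang -1.6583203456011493 off0 -4.703186459307903 lock 1.1735120762327749
577 ang -1.6823314570931063 off0 -1.4593866713537376 lock 1.197523187724732
```

```bash
python3 -c "
from rig import bot
print(bot.finish_job(), bot.read_state()['clock'])"
```

```text
the job is handed in; nothing more can be done
the job is handed in; nothing more can be done
```

The job is handed in and no verdict came back: all three columns present (the fourth compartment was empty) lie clamped in lanes 1–3, the tailstock measured fully home, the nut reads about 1.20 rad, and the wrench is straight again. The click was judged from the steady push of about 12.5 N, not seen by camera.

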